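Unlatch the lime dish and present it turned a quarter turn

ROBOT

A 6-joint arm with a two-finger parallel gripper is mounted at the origin on a cart in front of the work surface, level with it; the furniture and walls round the work are solid. World frame = base frame: x ahead of the robot, y to its left, z up, the work surface at z = 0. Lengths are in m, angles in rad, forces in N, time in s.
With the tool pointing down it reaches from about 0.35 to 0.775 m from the base axis. Payload 5.5 kg.
Tool frame: the origin (TCP) lies midway between the tips of the shut fingers; the grasp point (between the pads) lies 19 mm behind it; z points along the fingers, y is the line along which they close (so a half turn about z gives the same grasp; the last joint's range is limited). The gripper opens to 85 mm and grips with 20 to 120 N. Pads are 22 mm wide; open, the fingers measure 114 mm over their backs; the gripper's body (76 mm by 85 mm) begins 54 mm behind the grasp point. The pads swing forward as they close: fully open they stand 13 mm farther back than shut.
Start: joints at [-1.385, 0.313, 0.046, 1.304, 0, 1.431], TCP at [0.184, -0.545, 0.203] pointing down, gripper open.
Joint ranges: [-2.76, 2.76], [-0.86, 1.69], [-1.03, 1.26], [-2.2, 2.34], [-1.47, 1.5], [-3.14, 3.14]. Speed limits (rad/s): [2.57, 2.57, 3.14, 3.14, 3.14, 3.14].

INTERFACE

Orientations are given as a unit quaternion [w, x, y, z].
In Python, from workcell import env gives the robot as it stands. The module is installed in compiled form; this text tells all that it offers.
- The arm moves only by the tool carry_out, never from a script. Its argument "series" is a list of rows, each an object with "delta_rot": the turn, a rotation vector about the world's x, y, z normalised to -1 to 1, where 1 is 0.1 rad, a list of three; "travel": the shift along the world's x, y, z normalised to -1 to 1, where 1 is 0.025 m, a list of three; "fingers": the closure, from -1 (fully open) to 1 (shut). In form: [{"delta_rot": [ax, ay, az], "travel": [tx, ty, tz], "fingers": fingers}, ...]. A call has 1 to 5 rows; each row shifts and turns the commanded pose from where the row before left it; what a row does not reach is not made up. A row lasts 1/8 s, in which the tool goes at most 62.5 mm and 10.7 degrees, less where a joint would pass 70% of its speed; a pose out of reach is approached as far as the arm can. A call with a number of a shift or a turn outside -1 to 1 is refused whole. A call with a gripper value outside its range is refused whole. The fingers move at their own pace and stop on an object; "squeeze" is the grip in N (left out, the last holds). Time passes only in rows, so rows that do not move let the fingers close. It gives the time, the measured TCP pose, the force, the opening and the grip force at its end, in the units of the state.
- env.get_state(): the state, without advancing time (a new reading comes with each control period).
- env.read_camera(name): name is "scene" or "top" or "wrist"; returns a dict with "color" (384x512x3 uint8, red, green, blue), "fx", "fy", "cx", "cy" (pixels), "world_from_camera" (4x4, takes a point from camera to world coordinates); the wrist camera has in their place "hand_eye" (4x4, takes a point from camera to tool coordinates, whose origin is the TCP and whose axes are the flange's). Camera axes: x right, y up, looking along -z (the intrinsics and any distortion apply to the point x, -y, -z); pixel columns grow to the right and rows downward; lengths in m; the calibration is good to about 2 mm. The wrist camera is an equidistant fisheye: a pixel r from the principal point sees the ray r / f radians off the axis. A picture is of the moment at which its call begins: read the wrist's pose just before it. There is no depth.
- env.hand_in(): hands the job in; it is judged then, once.
The state is a dict: "clock": time; "joint_pos": joint angles; "qvel": joint speeds; "tau": joint torques, N m; "tcp_pos": TCP position; "orientation": TCP orientation; "wrist_force": force on the tool from outside, world axes, zero at the start; "ft_torque": the same for the moment, N m; "finger_gap": finger opening in m; "grip_force": force on a finger pad.
Only numpy, scipy, OpenCV 4.12 (cv2) and the standard library are available. Lean on these libraries where they do the work, as an engineer would, in place of code of your own. Each camera call takes 0.05 s, during which the arm holds its last target. There are 200 camera calls.

TASK

The fruit dish with the lime on it is locked in its wooden holder: swing the latch a quarter turn to its open stop by its upright peg, so that the tongue clears the rim. Then lift the dish by its arched handle at least 10 cm out of the holder, turn it a quarter turn either way so that the lime can be reached past the handle, and finish still holding it up, level and still, over the holder. Keep the dish level all the way so that the lime stays in the middle, and leave the lemon, the mug and the mill where they are.

Things in the scene. Friction and masses are not known exactly. Their poses are not given: they have to be found in the camera images.
- holder: Fixed holder: brown wooden base 150 mm (x) by 210 mm (y -85 to +125), 12 mm thick, with a low steel ring 98 mm across and 7 mm high in which the dish's foot stands. Origin: on the worktop below the middle of the ring, z up. The latch post stands at x 0, y +105 mm. At yaw 0 its x points away from the robot, y to the robot's left; yaw and place vary.
- latch (a joint): Latch angle, rad, about the upright post; stops at 0 and 1.571, anticlockwise from above. At 0 (shut) the 50 mm tongue points along the holder's -y, over the dish's rim, which it blocks, and the peg's arm along +y. At 1.571 (open) the peg is at the post's -x side, the tongue clear along +x. Starts nearly shut; light friction (0.05 N m), stays where it is left.
- latch_pivot (a point): Point on the latch's axis at the top of the post, 48 mm above the worktop. (Wall cabinets hang behind the holder from about 0.4 m above the worktop: cross over to it on the robot's side, with the tool within about x = 0.5 m, and do not swing the wrist wide.)
- latch_peg (a point): Point on the axis of the latch's upright round dark wooden peg, 65 mm from the latch's axis, 93 mm above the worktop. The peg is 12 mm in diameter, its top is 106 mm above the worktop and the steel arm under it ends at 54 mm, so 52 mm stand free. It can be pinched from above in any direction and led round the pivot.
- dish: Loose shallow white dish, 140 mm across, 0.35 kg; origin at the centre of the underside of its 76 mm foot, z up. Rim 30 mm up; floor slopes 10 degrees to a small flat middle 13 mm up. An arched steel wire handle stands in its x-z plane, its ends on the rim at x = -69 and +69 mm. At first its origin is 12 mm above the worktop, its x along the holder's x within 0.08 rad.
- dish_grip (a point): Centre of the dark wooden grip at the top of the arched handle, 112 mm straight above the dish's origin: a bar 60 mm long along the dish's x, 14 mm wide (dish's y) and 16 mm high. The top of the lime is about 51 mm below this point.
- lime: Loose green lime, nearly round, 53 x 46 x 48 mm, about 0.05 kg, that lies in the middle of the dish and can roll. Origin: the underside of the fruit as it first lies.
- lime_center (a point): Centre of the lime.
- lemon: Bystander: loose yellow lemon, 78 x 55 x 56 mm, on the worktop to the right; origin at its underside. Leave it.
- mug: Bystander: loose grey mug, 84 mm across and 91 mm high with a handle, on the right; origin at the centre of its underside. Leave it.
- wood_mill: Bystander: loose brown wooden pepper mill, 58 mm across and 170 mm high, on the left; origin at the centre of its underside. Leave it.
Not all that is in view belongs to the job. What is meant by the lime is not turquoise, and is the smaller of those in its own colour.

How it is judged:
By the outcome, as a careful person would: the job done as asked, in the order asked, and still so for the second after the job is handed in, while the arm keeps its last pose, push and grip.
It also fails if it takes over 59 s, if anything falls off the work surface, if the arm or the gripper's body presses on something with over 40 N, if the wrist force passes 120 N, or if a joint passes its speed limit or range.

## Working session

There is one attempt and no reset: what is moved stays moved. The work goes in short steps, Python scripts to look and compute and a tool call to move; the robot and the scene stay as the last step left them, time stands still between calls to the robot, and variables do not carry over. Pictures are saved under pics/ and viewed, at most 10 in all, crops included, and the job is handed in when it is done.

Besides the shell and the picture viewer there is one more tool, called as name(argument=value, ...), one argument or row to a line, values as JSON. carry_out: Moves the arm, as the interface text tells. Its arguments: {"type":"object","properties":{"series":{"type":"array","items":{"type":"object","properties":{"delta_rot":{"type":"array","items":{"type":"number"}},"travel":{"type":"array","items":{"type":"number"}},"fingers":{"type":"number"}}}},"squeeze":{"type":"number"}},"required":["series"]}

```bash
mkdir -p pics; python3 - <<'E'
from workcell import env
import cv2,numpy as np
ims=[]
s=env.get_state();print(s)
for n in("scene","top"):
    r=env.read_camera(n);np.savez(f"{n}0.npz",**r);print(n,r["fx"],r["fy"],r["cx"],r["cy"],np.round(r["world_from_camera"],4).tolist(),r.keys())
    cv2.imwrite(f"pics/{n}0.png",cv2.resize(r["color"][:,:,::-1],(800,600),interpolation=cv2.INTER_CUBIC))
E
```

```text
{'clock': 0.0, 'joint_pos': array([-1.38460867e+00,  3.14007066e-01,  4.49728491e-02,  1.30359082e+00,
        5.87348445e-05,  1.43117486e+00]), 'qvel': array([ 1.70909277e-04,  6.02254865e-04,  2.45668472e-03,  3.32231909e-05,
        2.57602489e-04, -1.87505442e-03]), 'tau': array([-1.29904602e-04, -4.80623960e+01,  2.98534960e+01,  1.91883993e-02,
       -1.98629523e-04,  5.29044840e-06]), 'tcp_pos': array([ 0.18393649, -0.54419615,  0.20170262]), 'orientation': array([-9.14790248e-04,  9.86759962e-01,  1.62184899e-01,  8.07237066e-06]), 'wrist_force': array([-0.13844577,  0.05474729,  0.61082645]), 'ft_torque': array([ 0.05858614, -0.01567346,  0.06360177]), 'grip_force': 0.0, 'finger_gap': 0.08520350342579679}
scene 347.6401080793744 347.6401080793744 259.6921978182284 198.3467616118332 [[-0.486, 0.406, -0.774, -0.1769], [-0.8738, -0.2414, 0.4221, 0.3914], [-0.0155, 0.8814, 0.4721, 0.5474], [0.0, 0.0, 0.0, 1.0]] dict_keys(['color', 'fx', 'fy', 'cx', 'cy', 'world_from_camera'])
top 356.04080809943724 356.04080809943724 252.26642214954947 185.42714437264246 [[0.1367, 0.9645, -0.2261, 0.321], [-0.9906, 0.1325, -0.0336, -0.0389], [-0.0025, 0.2285, 0.9735, 1.0903], [0.0, 0.0, 0.0, 1.0]] dict_keys(['color', 'fx', 'fy', 'cx', 'cy', 'world_from_camera'])
```

View pics/scene0.png

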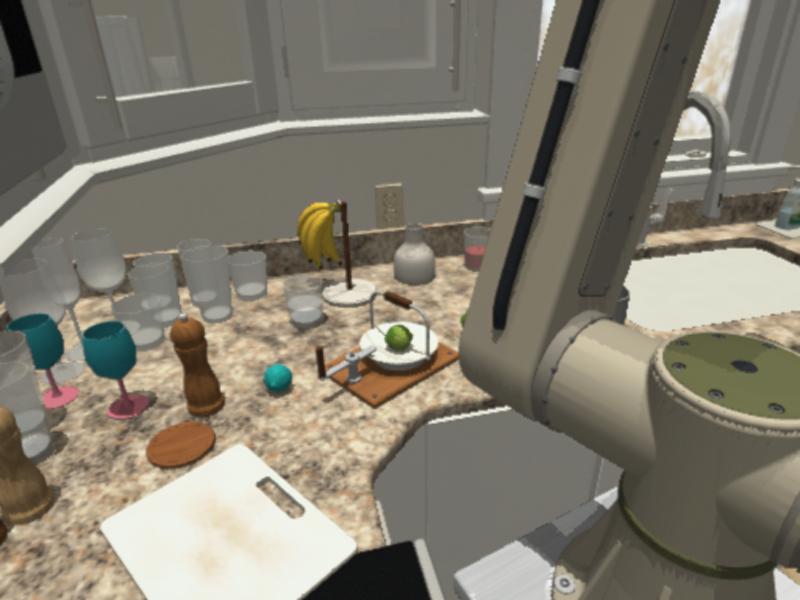

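View pics/top0.png

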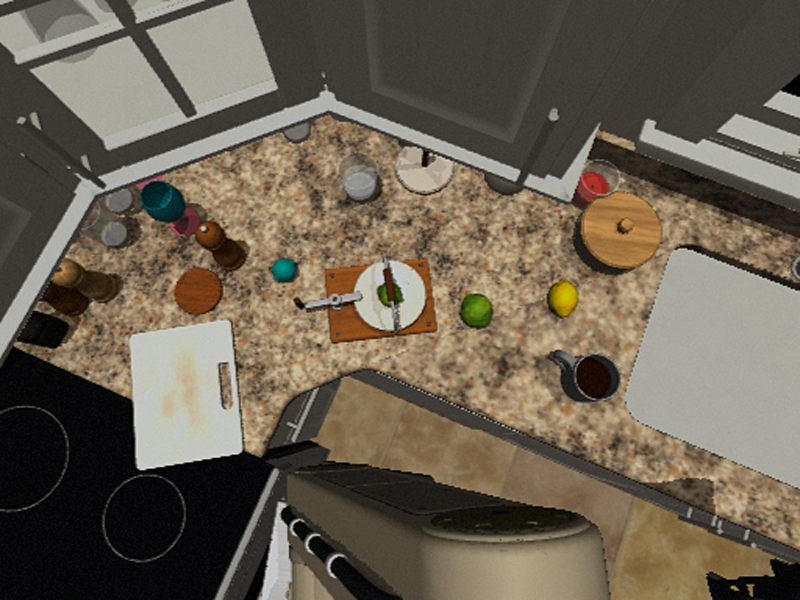

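The scene view (800 px wide) shows the peg at about (321,362), the post at (352,368), the grip at (397,299) and the lime at (398,338). In the top view the peg is at (299,303), the post at (338,299), the grip at (391,280) and the lime at (390,293). I'll enlarge both.

```bash
python3 - <<'E'
import cv2,numpy as np
a=np.load("scene0.npz")["color"][180:260,195:300,::-1]; b=np.load("top0.npz")["color"][160:225,180:285,::-1]
o=np.vstack([cv2.resize(a,(525,400)[:2],interpolation=cv2.INTER_NEAREST)[:300],cv2.resize(b,(525,325),interpolation=cv2.INTER_NEAREST)[:290]])
cv2.imwrite("pics/crop0.png",o)
E
```

```text
(no output)
```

View pics/crop0.png

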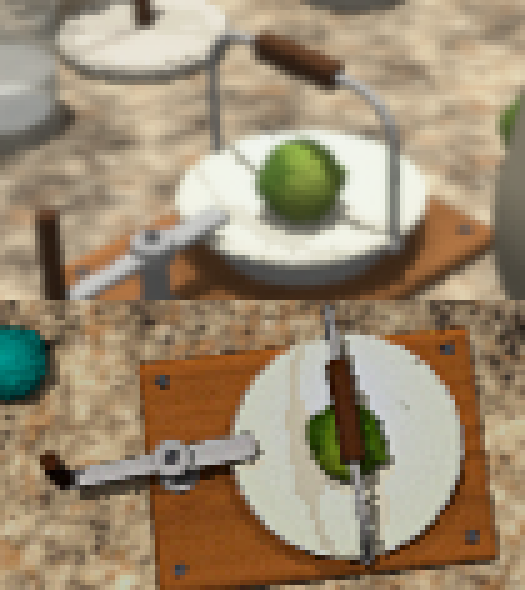

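The crop (5x) shows the peg top at scene (48,214) and top (50,460), the grip at scene (298,60) and top (347,412), and the post hub at scene (152,237) and top (176,457). Next I'll mask and triangulate.

```bash
cat > h.py <<'E'
import cv2,numpy as np
def ray(r,uv):
    T=r["world_from_camera"];d=np.array([(uv[0]-r["cx"])/r["fx"],-(uv[1]-r["cy"])/r["fy"],-1.])
    d=T[:3,:3]@d;return T[:3,3],d/np.linalg.norm(d)
def plane(r,uv,z):
    o,d=ray(r,uv);return o+d*(z-o[2])/d[2]
def tri(ra,rb):
    A=np.zeros((3,3));b=np.zeros(3);P=[]
    for o,d in(ra,rb):
        M=np.eye(3)-np.outer(d,d);A+=M;b+=M@o
    p=np.linalg.solve(A,b)
    return p,[np.linalg.norm((np.eye(3)-np.outer(d,d))@(p-o)) for o,d in(ra,rb)]
def blobs(im,lo,hi,box,amin=8):
    x0,y0,x1,y1=box;h=cv2.cvtColor(im[y0:y1,x0:x1],cv2.COLOR_RGB2HSV)
    m=cv2.inRange(h,np.array(lo),np.array(hi))
    n,l,s,c=cv2.connectedComponentsWithStats(m)
    out=[]
    for i in range(1,n):
        if s[i,4]>=amin:
            yx=np.argwhere(l==i);rc=cv2.minAreaRect(yx[:,::-1].astype(np.float32))
            out.append((c[i]+[x0,y0],int(s[i,4]),s[i,:4]+[x0,y0,0,0],np.array(rc[0])+[x0,y0],rc[1],rc[2]))
    return out
E
python3 - <<'E'
from h import *
s=dict(np.load("scene0.npz"));t=dict(np.load("top0.npz"))
for n,r,b in(("s",s,(198,182,275,250)),("t",t,(184,165,262,205))):
    for nm,lo,hi in(("brown",(0,70,15),(14,255,110)),("green",(30,100,30),(50,255,255))):
        for x in blobs(r["color"],lo,hi,b,6):print(n,nm,np.round(x[0],1),x[1],x[2],np.round(x[3],1),np.round(x[4],1),round(x[5]))
for nm,a,b in(("grip",(254.6,192),(249.4,182.4)),("gripL",(247.4,188.4),(248,172)),("gripR",(262,195.6),(251,192.6)),("peg",(204.6,222.8),(190,192)),("post",(225.4,227.4),(215.2,191.4))):
    p,e=tri(ray(s,a),ray(t,b));print(nm,np.round(p,4),np.round(e,4))
for c in((142,362),(470,330),(496,557),(160,590)):print("corner",np.round(plane(t,(180+c[0]/5-.4,160+(c[1]-300)/5-.4),.012),4))
E
```

```text
s brown [223.5 183. ] 6 [223 182   2   3] [223.5 183. ] [2. 1.] 90
s brown [253.8 191.4] 80 [246 187  17  10] [253.7 191.5] [17.   5.1] 24
s brown [204.8 231.4] 73 [203 222   5  20] [205.  231.5] [19.  4.] 90
s brown [250.1 236. ] 245 [229 229  46  12] [251.5 234.5] [11. 45.] 90
s brown [265.2 244.4] 31 [256 239  19  11] [265.3 244.5] [ 1.7 20.6] 60
s brown [219.4 245.1] 35 [211 241  16   9] [217.9 245.1] [15.5  4.7] 16
s green [254.7 215.8] 189 [247 209  16  15] [254.8 215.8] [14.8 14.1] 45
t brown [248.6 181.2] 89 [245 171   8  21] [248.7 181.2] [20.4  4.6] 81
t brown [189.6 191.8] 14 [188 190   4   5] [189.6 191.7] [3.6 3.1] 63
t brown [222.6 194.9] 25 [216 192  11   7] [221. 195.] [ 6. 10.] 90
t brown [210.7 198.1] 17 [209 195   6   9] [211.7 198.7] [8.1 4.7] 82
t brown [228.3 201.7] 11 [226 200   6   5] [228.4 202.1] [6.2 1.8] 53
t green [245.  188.7] 66 [242 182   8  14] [245.  189.1] [13.6  5.7] 75
t green [253.9 187.9] 47 [252 181   6  14] [254.5 187.5] [ 5. 13.] 0
grip [0.5542 0.0055 0.1238] [0.0022 0.0022]
gripL [0.583  0.013  0.1242] [0.0015 0.0015]
gripR [ 0.5265 -0.0024  0.1232] [0.0029 0.0029]
peg [0.5075 0.1684 0.1043] [0.0011 0.0011]
post [0.5291 0.1057 0.0582] [0.0028 0.0028]
corner [0.5954 0.142  0.012 ]
corner [ 0.6441 -0.0594  0.012 ]
corner [ 0.5028 -0.093   0.012 ]
corner [0.4548 0.1074 0.012 ]
```

carry_out(
  series=[
    {"delta_rot": [0, 0, -0.6], "travel": [0.6, 1, 0.5], "fingers": -1},
    {"delta_rot": [0, 0, 0], "travel": [0.6, 1, 0.5], "fingers": -1},
    {"delta_rot": [0, 0, 0], "travel": [0.6, 1, 0.5], "fingers": -1},
    {"delta_rot": [0, 0, 0], "travel": [0.6, 1, 0.5], "fingers": -1},
    {"delta_rot": [0, 0, 0], "travel": [0.6, 1, 0], "fingers": -1},
  ],
  squeeze=40,
)

```text
clock: 0.72
tcp_pos: [0.2596, -0.4193, 0.2533]
orientation: [0.001, 0.991, 0.132, 0.0]
wrist_force: [0.2, -0.4, -0.5]
finger_gap: 0.0857
grip_force: 0.0
```

carry_out(
  series=[
    {"delta_rot": [0, 0, 0], "travel": [0.6, 1, 0], "fingers": -1},
    {"delta_rot": [0, 0, 0], "travel": [0.6, 1, 0], "fingers": -1},
    {"delta_rot": [0, 0, 0], "travel": [0.6, 1, 0], "fingers": -1},
    {"delta_rot": [0, 0, 0], "travel": [0.6, 1, 0], "fingers": -1},
    {"delta_rot": [0, 0, 0], "travel": [0.6, 1, 0], "fingers": -1},
  ],
)

```text
clock: 1.35
tcp_pos: [0.3343, -0.2937, 0.2523]
orientation: [-0.0, 0.991, 0.132, -0.0]
wrist_force: [0.1, -0.5, -0.3]
finger_gap: 0.0852
grip_force: 0.0
```

carry_out(
  series=[
    {"delta_rot": [0, 0, 0], "travel": [0.6, 1, 0], "fingers": -1},
    {"delta_rot": [0, 0, 0], "travel": [0.6, 1, 0], "fingers": -1},
    {"delta_rot": [0, 0, 0], "travel": [0.6, 1, 0], "fingers": -1},
    {"delta_rot": [0, 0, 0], "travel": [0.6, 1, 0], "fingers": -1},
    {"delta_rot": [0, 0, 0], "travel": [0.6, 1, 0], "fingers": -1},
  ],
)

```text
clock: 1.98
tcp_pos: [0.4092, -0.1688, 0.2523]
orientation: [-0.0, 0.991, 0.132, -0.0]
wrist_force: [0.9, -0.5, 0.1]
finger_gap: 0.0854
grip_force: 0.0
```

carry_out(
  series=[
    {"delta_rot": [0, 0, 0], "travel": [0.2, 1, 0], "fingers": -1},
    {"delta_rot": [0, 0, 0], "travel": [0.2, 1, 0], "fingers": -1},
    {"delta_rot": [0, 0, 0], "travel": [0.2, 1, 0], "fingers": -1},
    {"delta_rot": [0, 0, 0], "travel": [0.2, 1, 0], "fingers": -1},
    {"delta_rot": [0, 0, 0], "travel": [0.2, 1, 0], "fingers": -1},
  ],
)

```text
clock: 2.6
tcp_pos: [0.4339, -0.0439, 0.2523]
orientation: [-0.0, 0.991, 0.132, -0.0]
wrist_force: [1.3, -0.3, 0.5]
finger_gap: 0.0853
grip_force: 0.0
```

carry_out(
  series=[
    {"delta_rot": [0, 0, 0], "travel": [0.2, 1, 0], "fingers": -1},
    {"delta_rot": [0, 0, 0], "travel": [0.2, 1, 0], "fingers": -1},
    {"delta_rot": [0, 0, 0], "travel": [0.3, 1, 0], "fingers": -1},
    {"delta_rot": [0, 0, 0], "travel": [0.3, 1, 0], "fingers": -1},
    {"delta_rot": [0, 0, 0], "travel": [0.3, 1, 0], "fingers": -1},
  ],
)

```text
clock: 3.22
tcp_pos: [0.4664, 0.0811, 0.2522]
orientation: [0.0, 0.991, 0.133, -0.0]
wrist_force: [-0.1, -0.4, -0.3]
finger_gap: 0.0858
grip_force: 0.0
```

carry_out(
  series=[
    {"delta_rot": [0, 0, 0], "travel": [0.5, 1, -0.3], "fingers": -1},
    {"delta_rot": [0, 0, 0], "travel": [0.5, 1, -0.4], "fingers": -1},
    {"delta_rot": [0, 0, 0], "travel": [0.5, 1, -0.5], "fingers": -1},
    {"delta_rot": [0, 0, 0], "travel": [0.1, 0.5, 0], "fingers": -1},
    {"delta_rot": [0, 0, 0], "travel": [0, 0, 0], "fingers": -1},
  ],
)

```text
clock: 3.85
tcp_pos: [0.5062, 0.1681, 0.2226]
orientation: [0.0, 0.991, 0.133, -0.0]
wrist_force: [-0.5, -0.4, -0.3]
finger_gap: 0.0854
grip_force: 0.0
```

```bash
python3 - <<'E'
from workcell import env
from h import *
for n in("wrist","top"):
    s=env.get_state();r=env.read_camera(n);np.savez(f"{n}1.npz",**r,tcp=s["tcp_pos"],q=s["orientation"])
    cv2.imwrite(f"pics/{n}1.png",r["color"][:,:,::-1])
    print(s["tcp_pos"],s["joint_pos"])
    if n=="wrist":print(r["fx"],r["cx"],r["cy"],np.round(r["hand_eye"],4).tolist())
E
```

```text
[0.50617721 0.16805635 0.22259901] [ 1.70188413e-01  2.27754466e-01 -1.94957628e-02  1.32439591e+00
 -3.09599524e-04  3.04473371e+00]
297.3186396354542 255.07612034816194 185.86383160131703 [[0.0006, 0.9555, 0.295, 0.0762], [1.0, -0.0008, 0.0006, -0.0006], [0.0008, 0.295, -0.9555, -0.1714], [0.0, 0.0, 0.0, 1.0]]
[0.50623257 0.16752789 0.22291118] [ 1.69285892e-01  2.26991609e-01 -1.97152863e-02  1.32439915e+00
 -4.74814317e-04  3.04454708e+00]
```

View pics/wrist1.png

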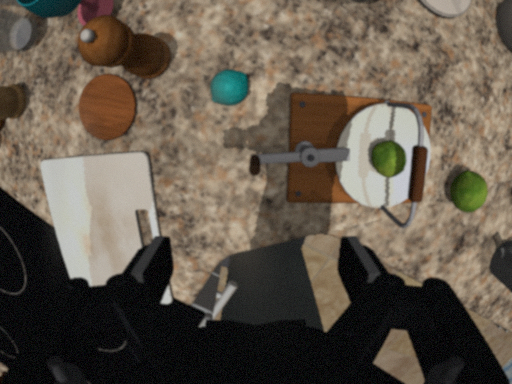

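The wrist view shows the peg at about (255,163), with its top at the lower end (~(256,171)), the lime at (388,158) and the grip at (417,174). I'll check the peg's position from these rays.

```bash
cat >> h.py <<'E'
from scipy.spatial.transform import Rotation as R
def wray(r,uv):
    v=np.array([uv[0]-r["cx"],uv[1]-r["cy"]]);n=np.linalg.norm(v);th=n/r["fx"]
    d=np.array([v[0]/n*np.sin(th),-v[1]/n*np.sin(th),-np.cos(th)])
    W=np.eye(4);W[:3,:3]=R.from_quat(np.r_[r["q"][1:],r["q"][0]]).as_matrix();W[:3,3]=r["tcp"]
    T=W@r["hand_eye"];return T[:3,3],T[:3,:3]@d
def wplane(r,uv,z):
    o,d=wray(r,uv);return o+d*(z-o[2])/d[2]
E
python3 - <<'E'
from h import *
s=dict(np.load("scene0.npz"));t=dict(np.load("top0.npz"));w=dict(np.load("wrist1.npz"))
for x in blobs(w["color"],(0,60,10),(16,255,90),(235,140,275,190),6)+blobs(w["color"],(0,70,10),(16,255,110),(405,140,435,210),20):print(np.round(x[0],1),x[1],x[2],np.round(x[3],1),np.round(x[4],1),x[5])
for uv in((254,157),(255,164),(255,170)):print(uv,wplane(w,uv,.106).round(4),wplane(w,uv,.054).round(4))
p,e=tri(wray(w,(255,169)),ray(t,(189.6,191.5)));print("peg",p,e)
p,e=tri(wray(w,(255,169)),ray(s,(204.8,222.8)));print("peg s",p,e)
p,e=tri(wray(w,(418,174)),ray(t,(248.6,181.2)));print("grip",p,e)
p,e=tri(wray(w,(309,156)),ray(t,(214.8,191)));print("post",p,e)
E
```

```text
[238.4 144.3] 30 [235 141   8   9] [238.5 144.5] [6.3 7.6] 18.434947967529297
[257.2 143.8] 51 [249 140  15   9] [256. 144.] [14.  8.] -0.0
[272.  144.5] 17 [268 141   7   7] [272. 145.] [4.2 8.5] 45.0
[254.6 165.2] 150 [250 154  12  22] [255.5 164.5] [11. 21.] 0.0
[266.5 167. ] 6 [266 165   3   4] [266.3 167. ] [3.6 1.7] 56.3099365234375
[271.5 171.5] 8 [270 170   4   4] [271.  171.5] [2.7 3.1] 63.43495178222656
[270.4 178.6] 28 [267 175   8   7] [270.  178.5] [6.4 6.4] 45.0
[417.8 174.4] 662 [409 147  18  56] [417.7 174.6] [13.  55.8] 5.572198390960693
(254, 157) [0.5221 0.1743 0.106 ] [0.5117 0.1717 0.054 ]
(255, 164) [0.5155 0.1715 0.106 ] [0.5039 0.1683 0.054 ]
(255, 170) [0.5095 0.1698 0.106 ] [0.4969 0.1664 0.054 ]
peg [0.50908389 0.16970847 0.09992441] [np.float64(2.594419977065965e-06), np.float64(2.594419976970681e-06)]
peg s [0.50970875 0.16917565 0.10339809] [np.float64(0.0007822040102510226), np.float64(0.0007822040102509404)]
grip [0.55627094 0.00625586 0.12391681] [np.float64(0.0002610335427978331), np.float64(0.00026103354279775507)]
post [0.53013197 0.10708656 0.04654261] [np.float64(0.0012234015957556215), np.float64(0.0012234015957554194)]
```

carry_out(
  series=[
    {"delta_rot": [0, 0, 0], "travel": [0.12, 0.04, -1], "fingers": -1},
    {"delta_rot": [0, 0, 0], "travel": [0, 0, -1], "fingers": -1},
    {"delta_rot": [0, 0, 0], "travel": [0, 0, -1], "fingers": -1},
    {"delta_rot": [0, 0, 0], "travel": [0, 0, -1], "fingers": -1},
    {"delta_rot": [0, 0, 0], "travel": [0, 0, -1], "fingers": -1},
  ],
)

```text
clock: 4.58
tcp_pos: [0.5097, 0.1677, 0.0977]
orientation: [0.0, 0.991, 0.132, 0.001]
wrist_force: [0.8, 0.2, -0.3]
finger_gap: 0.0857
grip_force: 0.0
```

carry_out(
  series=[
    {"delta_rot": [0, 0, 0], "travel": [0, 0, -1], "fingers": -1},
    {"delta_rot": [0, 0, 0], "travel": [0, 0, 0], "fingers": 1},
    {"delta_rot": [0, 0, 0], "travel": [0, 0, 0], "fingers": 1},
    {"delta_rot": [0, 0, 0], "travel": [0, 0, 0], "fingers": 1},
    {"delta_rot": [0, 0, 0], "travel": [0, 0, 0], "fingers": 1},
  ],
  squeeze=25,
)

```text
clock: 5.2
tcp_pos: [0.5102, 0.169, 0.0736]
orientation: [-0.0, 0.991, 0.133, 0.001]
wrist_force: [-2.9, 9.3, 4.2]
finger_gap: 0.0124
grip_force: 6.1
```

carry_out(
  series=[
    {"delta_rot": [0, 0, 0], "travel": [0, 0, 0], "fingers": 1},
    {"delta_rot": [0, 0, 0], "travel": [0, 0, 0], "fingers": 1},
    {"delta_rot": [0, 0, 0], "travel": [0, 0, 0], "fingers": 1},
  ],
)

```text
clock: 5.58
tcp_pos: [0.51, 0.1699, 0.0736]
orientation: [-0.001, 0.991, 0.133, 0.001]
wrist_force: [-2.4, 5.4, 4.7]
finger_gap: 0.009
grip_force: 24.6
```

carry_out(
  series=[
    {"delta_rot": [0, 0, 0], "travel": [-0.42, -0.18, 0], "fingers": 1},
    {"delta_rot": [0, 0, 0], "travel": [-0.39, -0.25, 0], "fingers": 1},
    {"delta_rot": [0, 0, 0], "travel": [-0.34, -0.31, 0], "fingers": 1},
    {"delta_rot": [0, 0, 0], "travel": [0, 0, 0], "fingers": 1},
  ],
)

```text
clock: 6.08
tcp_pos: [0.4797, 0.1507, 0.0734]
orientation: [-0.001, 0.991, 0.133, -0.0]
wrist_force: [-4.5, 4.0, 7.8]
finger_gap: 0.0093
grip_force: 25.0
```

```bash
python3 - <<'E'
from workcell import env
from h import *
a=env.read_camera("top")["color"][150:235,165:295,::-1];b=env.read_camera("wrist")["color"][40:300,100:460,::-1]
cv2.imwrite("pics/c2.png",np.hstack([cv2.resize(a,(400,262)),cv2.resize(b,(363,262))]))
E
```

```text
(no output)
```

View pics/c2.png

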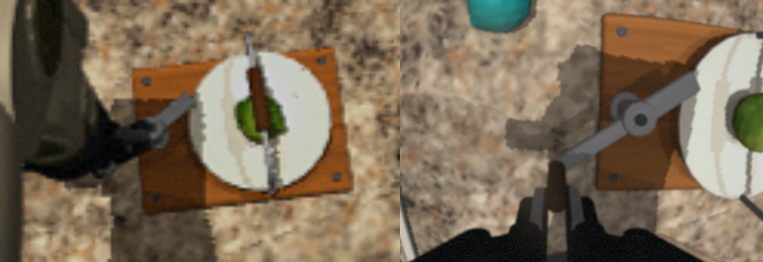

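The composite shows the latch swung with the peg: the tongue tip is at (188,100) in the left panel, at the rim's edge, and the peg is between the pads at (557,180) on the right. I'll continue the arc.

carry_out(
  series=[
    {"delta_rot": [0, 0, 0], "travel": [-0.28, -0.36, 0], "fingers": 1},
    {"delta_rot": [0, 0, 0], "travel": [-0.21, -0.41, 0], "fingers": 1},
    {"delta_rot": [0, 0, 0], "travel": [-0.14, -0.44, 0], "fingers": 1},
    {"delta_rot": [0, 0, 0], "travel": [0, 0, 0], "fingers": 1},
  ],
)

```text
clock: 6.68
tcp_pos: [0.4616, 0.1196, 0.0731]
orientation: [-0.0, 0.991, 0.132, -0.003]
wrist_force: [-10.9, 0.5, 12.6]
finger_gap: 0.0092
grip_force: 26.3
```

carry_out(
  series=[
    {"delta_rot": [0, 0, 0], "travel": [-0.06, -0.46, 0], "fingers": 1},
    {"delta_rot": [0, 0, 0], "travel": [0.02, -0.46, 0], "fingers": 1},
    {"delta_rot": [0, 0, 0], "travel": [0.06, -0.34, 0], "fingers": 1},
    {"delta_rot": [0, 0, 0], "travel": [0, 0, 0], "fingers": 1},
  ],
)

```text
clock: 7.18
tcp_pos: [0.4628, 0.0903, 0.0729]
orientation: [-0.003, 0.991, 0.133, -0.002]
wrist_force: [-7.1, 8.7, 10.2]
finger_gap: 0.0091
grip_force: 27.0
```

```bash
python3 - <<'E'
from workcell import env
from h import *
s=env.get_state();print(s["tcp_pos"],s["wrist_force"],s["joint_pos"])
a=env.read_camera("top")["color"][150:235,165:295,::-1];b=env.read_camera("wrist")["color"][40:300,100:460,::-1]
cv2.imwrite("pics/c3.png",np.hstack([cv2.resize(a,(400,262)),cv2.resize(b,(363,262))]))
E
```

```text
[0.46275449 0.09034996 0.07285853] [-7.10702044  8.69111589 10.17182931] [ 0.01883524  0.20218806 -0.43486299  0.93800271  0.00492053  2.89378456]
```

View pics/c3.png

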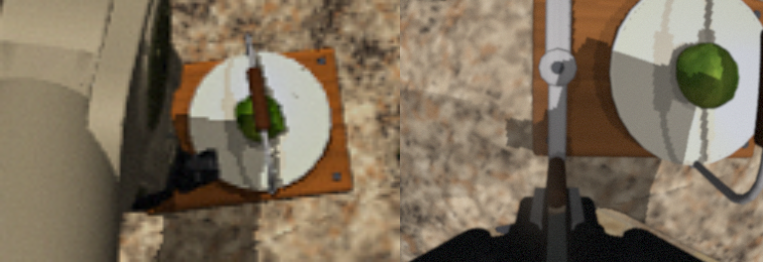

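The tongue now points along the holder's +x: on the right the arm is vertical, with the post at (557,68) and the peg at (557,180). The +y reaction force suggests it is at the stop, so I'll nudge it a little more to confirm.

carry_out(
  series=[
    {"delta_rot": [0, 0, 0], "travel": [0.03, -0.12, 0], "fingers": 1},
    {"delta_rot": [0, 0, 0], "travel": [0, 0, 0], "fingers": 1},
  ],
)

```text
clock: 7.52
tcp_pos: [0.4628, 0.09, 0.0728]
orientation: [-0.005, 0.991, 0.134, -0.002]
wrist_force: [-9.5, 18.4, 11.2]
finger_gap: 0.0091
grip_force: 27.2
```

carry_out(
  series=[
    {"delta_rot": [0, 0, 0], "travel": [-0.03, 0.12, 0], "fingers": 1},
    {"delta_rot": [0, 0, 0], "travel": [0, 0, 0], "fingers": 0},
    {"delta_rot": [0, 0, 0], "travel": [0, 0, 0], "fingers": 0},
    {"delta_rot": [0, 0, 0], "travel": [0, 0, 0], "fingers": 0},
  ],
)

```text
clock: 8.02
tcp_pos: [0.4658, 0.088, 0.0725]
orientation: [0.0, 0.991, 0.132, 0.0]
wrist_force: [-0.8, -0.3, 0.7]
finger_gap: 0.0429
grip_force: 0.0
```

carry_out(
  series=[
    {"delta_rot": [0, 0, 0], "travel": [0, 0, 0.5], "fingers": 0},
    {"delta_rot": [0, 0, 0], "travel": [0, 0, 1], "fingers": 0},
    {"delta_rot": [0, 0, 0], "travel": [0, 0, 1], "fingers": 0},
    {"delta_rot": [0, 0, 0], "travel": [0, 0, 1], "fingers": 0},
    {"delta_rot": [0, 0, 0], "travel": [0, 0, 1], "fingers": -1},
  ],
)

```text
clock: 8.65
tcp_pos: [0.4658, 0.0882, 0.1869]
orientation: [0.0, 0.991, 0.132, 0.0]
wrist_force: [1.1, -0.1, 0.4]
finger_gap: 0.0592
grip_force: 0.0
```

carry_out(
  series=[
    {"delta_rot": [0, 0, 0], "travel": [0, -0.9, 0.5], "fingers": -1},
    {"delta_rot": [0, 0, 0], "travel": [0, -0.9, 0], "fingers": -1},
    {"delta_rot": [0, 0, 0], "travel": [0, -0.9, 0], "fingers": -1},
    {"delta_rot": [0, 0, 0], "travel": [0, -0.7, 0], "fingers": -1},
    {"delta_rot": [0, 0, 0], "travel": [0, 0, 0], "fingers": -1},
  ],
)

```text
clock: 9.28
tcp_pos: [0.4658, 0.0024, 0.1984]
orientation: [0.0, 0.991, 0.131, 0.0]
wrist_force: [0.6, 0.6, 0.7]
finger_gap: 0.0857
grip_force: 0.0
```

```bash
python3 - <<'E'
from workcell import env
from h import *
s=env.get_state();r=env.read_camera("wrist");np.savez("wrist4.npz",**r,tcp=s["tcp_pos"],q=s["orientation"]);print(s["tcp_pos"],s["orientation"],s["wrist_force"],s["joint_pos"])
cv2.imwrite("pics/w4.png",r["color"][:,:,::-1])
w=dict(np.load("wrist4.npz"))
for x in blobs(w["color"],(0,70,10),(16,255,110),(100,50,400,320),150):print(np.round(x[0],1),x[1],x[2],np.round(x[3],1),np.round(x[4],1),x[5],wplane(w,x[3],.124))
E
```

```text
[0.4657803  0.00244999 0.19838991] [2.32957396e-04 9.91335082e-01 1.31356487e-01 4.17088805e-04] [0.56458827 0.62095073 0.65086916] [-1.67205277e-01  1.02844394e-01 -2.29807795e-01  1.23720974e+00
 -1.99577285e-04  2.71091285e+00]
[189.   65.9] 305 [184  50  13  43] [189.2  70.9] [42.6 11.2] 84.95755004882812 [0.54724025 0.08136964 0.124     ]
[279.1  82.8] 998 [271  50  17  68] [279.2  83.5] [67.3 15.5] 88.53119659423828 [0.55514364 0.00705576 0.124     ]
[181.6 131. ] 732 [157  94  42  67] [185.8 131.2] [34.4 72. ] 24.443954467773438 [0.49720679 0.07210904 0.124     ]
[321.4 134.9] 1232 [281 101  72  73] [317.7 141.3] [35.  92.5] 46.7714729309082 [ 0.51776855 -0.03755644  0.124     ]
[235.8 143.8] 417 [217 133  50  29] [242.9 145.7] [53.3 16. ] 17.281497955322266 [0.49718515 0.0222301  0.124     ]
[319.4 167.8] 233 [304 154  31  28] [321.6 167.2] [20.5 32.6] 65.77225494384766 [ 0.49720784 -0.04789781  0.124     ]
[296.7 187.2] 170 [284 177  28  20] [296.  188.9] [28.8 16.7] 20.556047439575195 [ 0.47254062 -0.03205027  0.124     ]
```

View pics/w4.png

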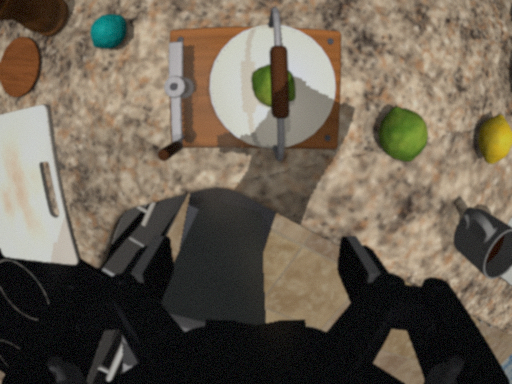

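The latch lies fully open, parallel to the base's edge (post at (177,87), peg at (170,150)). The grip's centre is at (279,82), which is world (0.556, 0.0065). I'll move over it and descend.

carry_out(
  series=[
    {"delta_rot": [0, 0, 0], "travel": [0.9, 0.1, 0], "fingers": -1},
    {"delta_rot": [0, 0, 0], "travel": [0.9, 0.06, 0], "fingers": -1},
    {"delta_rot": [0, 0, 0], "travel": [0.9, 0, 0], "fingers": -1},
    {"delta_rot": [0, 0, 0], "travel": [0.9, 0, 0], "fingers": -1},
    {"delta_rot": [0, 0, 0], "travel": [0, 0, 0], "fingers": -1},
  ],
)

```text
clock: 9.95
tcp_pos: [0.5565, 0.0082, 0.1974]
orientation: [-0.0, 0.991, 0.133, 0.0]
wrist_force: [-0.0, 0.0, 0.3]
finger_gap: 0.0852
grip_force: 0.0
```

carry_out(
  series=[
    {"delta_rot": [0, 0, 0], "travel": [0, 0, -0.9], "fingers": -1},
    {"delta_rot": [0, 0, 0], "travel": [0, 0, -0.9], "fingers": -1},
    {"delta_rot": [0, 0, 0], "travel": [0, 0, -0.9], "fingers": -1},
    {"delta_rot": [0, 0, 0], "travel": [0, 0, -0.7], "fingers": -1},
    {"delta_rot": [0, 0, 0], "travel": [0, 0, -0.3], "fingers": -1},
  ],
)

```text
clock: 10.58
tcp_pos: [0.554, 0.0081, 0.1043]
orientation: [-0.0, 0.991, 0.133, -0.001]
wrist_force: [0.3, 0.1, 0.6]
finger_gap: 0.0853
grip_force: 0.0
```

carry_out(
  series=[
    {"delta_rot": [0, 0, 0], "travel": [0, 0, 0], "fingers": 0.4},
    {"delta_rot": [0, 0, 0], "travel": [0, 0, 0], "fingers": 0.4},
    {"delta_rot": [0, 0, 0], "travel": [0, 0, 0], "fingers": 0.4},
  ],
)

```text
clock: 10.95
tcp_pos: [0.5561, 0.0074, 0.106]
orientation: [0.0, 0.991, 0.133, 0.001]
wrist_force: [0.5, -0.1, 0.2]
finger_gap: 0.032
grip_force: 0.0
```

carry_out(
  series=[
    {"delta_rot": [0, 0, 0], "travel": [0, 0, 0], "fingers": 0.55},
    {"delta_rot": [0, 0, 0], "travel": [0, 0, 0], "fingers": 0.6},
    {"delta_rot": [0, 0, 0], "travel": [0, 0, 0], "fingers": 0.65},
    {"delta_rot": [0, 0, 0], "travel": [0, 0, 0], "fingers": 0.7},
    {"delta_rot": [0, 0, 0], "travel": [0, 0, 0], "fingers": 0.8},
  ],
  squeeze=70,
)

```text
clock: 11.58
tcp_pos: [0.5555, 0.0075, 0.1051]
orientation: [0.0, 0.991, 0.133, -0.0]
wrist_force: [0.7, 0.4, 0.5]
finger_gap: 0.0085
grip_force: 0.0
```

carry_out(
  series=[
    {"delta_rot": [0, 0, 0], "travel": [0, 0, 0], "fingers": 1},
    {"delta_rot": [0, 0, 0], "travel": [0, 0, 0], "fingers": 1},
    {"delta_rot": [0, 0, 0], "travel": [0, 0, 0], "fingers": 1},
    {"delta_rot": [0, 0, 0], "travel": [0, 0, 0], "fingers": 1},
  ],
)

```text
clock: 12.08
tcp_pos: [0.5555, 0.0075, 0.1051]
orientation: [0.0, 0.991, 0.132, -0.0]
wrist_force: [0.2, -1.2, -0.2]
finger_gap: -0.0004
grip_force: 0.0
```

```bash
python3 - <<'E'
from workcell import env
from h import *
s=env.get_state();r=env.read_camera("wrist");np.savez("wrist5.npz",**r,tcp=s["tcp_pos"],q=s["orientation"])
a=env.read_camera("scene")["color"][150:270,180:320,::-1];b=r["color"][:300,100:420,::-1]
cv2.imwrite("pics/c5.png",np.hstack([cv2.resize(a,(400,343)),cv2.resize(b,(366,343))]))
E
```

```text
(no output)
```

View pics/c5.png

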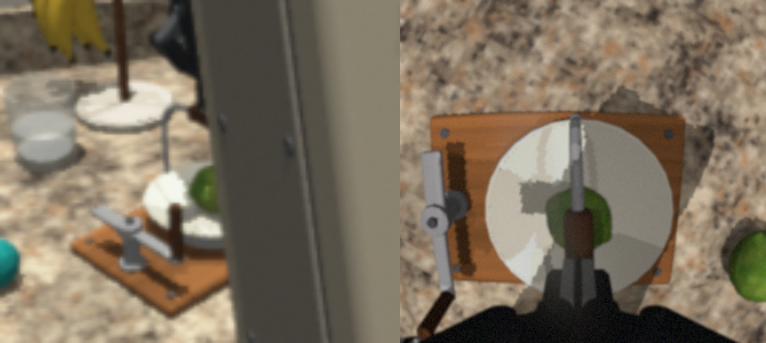

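The wrist crop shows the grip bar ahead of and in line with the shut fingers: its front end is at (578,210) and it disappears at (578,258), where the fingers begin. The fingers are fully shut with nothing held. I'll compute where the bar is.

```bash
python3 - <<'E'
from h import *
w=dict(np.load("wrist5.npz"));u=dict(np.load("wrist4.npz"))
print(w["tcp"])
for z in(.132,.124,.116):
  print(z,[wplane(w,(255.6,v),z).round(4).tolist() for v in(183.6,225.5)],[wplane(u,p,z).round(4).tolist() for p in((277.5,47),(281,117))])
# where image would show TCP, grasp point, and 19mm further back
W=np.eye(4);W[:3,:3]=R.from_quat(np.r_[w["q"][1:],w["q"][0]]).as_matrix();W[:3,3]=w["tcp"]
C=W@w["hand_eye"];print("cam",C[:3,3])
for nm,P in(("tip",w["tcp"]),("grasp",w["tcp"]+[0,0,.019]),("g+.03",w["tcp"]+[0,0,.049])):
    c=C[:3,:3].T@(P-C[:3,3]);th=np.arctan2(np.hypot(c[0],c[1]),-c[2]);k=w["fx"]*th/np.hypot(c[0],c[1]);print(nm,w["cx"]+k*c[0],w["cy"]-k*c[1])
g5=wray(w,(255.6,183.6));g4=wray(u,(277.5,47));print("front end tri",tri(g5,g4))
E
```

```text
[0.55552235 0.00745068 0.10512327]
0.132 [[0.587, 0.0164, 0.132], [0.5645, 0.0103, 0.132]] [[0.5828, 0.0166, 0.132], [0.5291, -0.0011, 0.132]]
0.124 [[0.5847, 0.0158, 0.124], [0.5609, 0.0093, 0.124]] [[0.5843, 0.0164, 0.124], [0.5288, -0.0019, 0.124]]
0.116 [[0.5824, 0.0152, 0.116], [0.5574, 0.0083, 0.116]] [[0.5858, 0.0162, 0.116], [0.5284, -0.0027, 0.116]]
cam [0.62885905 0.02803003 0.2765282 ]
tip 256.1483618913135 221.15350657996302
grasp 256.2342528287143 234.62214151912175
g+.03 256.4072212042071 262.3206145949873
front end tri (array([0.58445379, 0.01606442, 0.12327716]), [np.float64(0.00031825878267973653), np.float64(0.00031825878267969886)])
```

carry_out(
  series=[
    {"delta_rot": [0, 0, 0], "travel": [0, 0, 0], "fingers": 0.5},
    {"delta_rot": [0, 0, 0], "travel": [0, 0, 0], "fingers": 0},
    {"delta_rot": [0, 0, 0], "travel": [0, 0, 0], "fingers": 0},
    {"delta_rot": [0, 0, 0], "travel": [0, 0, 0], "fingers": 0},
  ],
)

```text
clock: 12.68
tcp_pos: [0.5555, 0.0075, 0.1051]
orientation: [0.0, 0.991, 0.133, 0.0]
wrist_force: [-0.1, 0.4, 0.4]
finger_gap: 0.0425
grip_force: 0.0
```

```bash
python3 - <<'E'
from workcell import env
from h import *
s=env.get_state();r=env.read_camera("wrist");np.savez("wrist6.npz",**r,tcp=s["tcp_pos"],q=s["orientation"]);print(s["finger_gap"],s["tcp_pos"])
cv2.imwrite("pics/w6.png",cv2.resize(r["color"][100:320,140:380,::-1],(720,600)[:2]))
E
```

```text
0.04251262457187926 [0.55554285 0.007476   0.10514718]
```

View pics/w6.png

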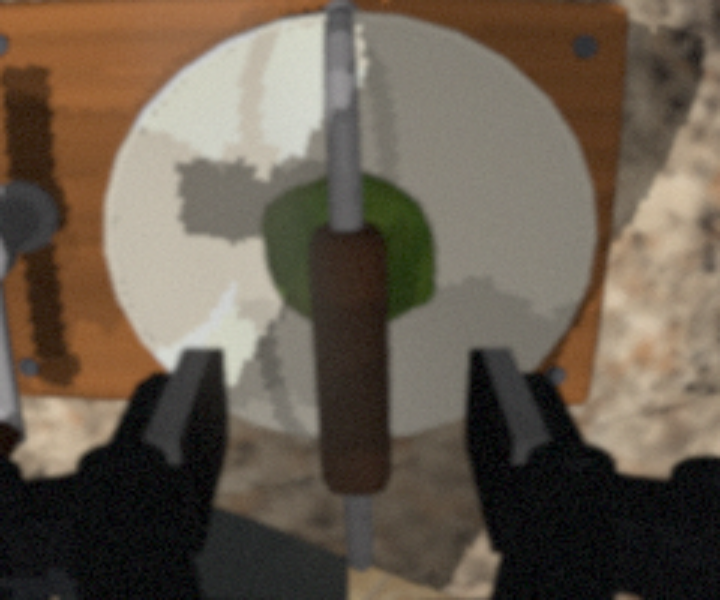

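The bar lies squarely between the half-open pads: columns 315-388, pads at 225 and 468. The position is right, so I'll check the pixels of the shut view to see whether anything was between the pads.

```bash
python3 - <<'E'
from h import *
c=np.load("wrist5.npz")["color"]
for v in(205,215,222,226,230,236,244,252):print(v,' '.join("%d,%d,%d"%tuple(c[v,x]) for x in range(232,282,3)))
E
```

```text
205 105,108,84 74,83,54 73,78,56 72,79,50 58,51,45 56,46,38 56,43,33 53,40,28 60,46,37 58,43,33 52,32,24 47,31,26 37,29,16 37,51,25 40,56,23 47,61,23 56,69,22
215 153,147,136 126,124,111 121,118,107 80,81,62 57,55,47 54,44,39 59,48,40 58,45,36 53,33,28 56,39,29 54,36,20 50,37,29 39,33,17 57,70,37 92,92,77 121,116,107 119,115,107
222 130,127,117 135,128,117 129,127,115 127,123,114 88,78,73 52,47,38 54,45,40 53,45,38 55,43,36 54,36,31 44,34,23 38,30,19 49,45,37 123,119,110 123,117,109 118,116,106 119,118,108
226 116,112,104 133,125,118 129,127,116 128,124,117 76,72,66 62,58,55 56,57,55 45,38,36 39,31,26 49,41,41 54,51,48 48,43,42 56,52,46 124,119,113 125,121,113 125,119,114 123,119,109
230 120,118,108 135,128,120 130,127,116 121,118,108 70,69,69 67,66,66 69,68,64 45,41,37 32,29,26 59,55,58 55,58,57 61,61,59 61,58,53 125,120,112 123,119,109 124,119,110 126,119,113
236 69,68,62 62,60,56 61,58,53 67,65,62 68,68,68 66,68,65 69,69,67 40,42,37 31,30,26 52,53,51 57,60,56 60,60,59 54,56,54 44,42,40 44,42,38 46,43,40 110,108,100
244 42,39,35 47,45,40 45,43,38 59,60,55 64,66,63 68,67,62 62,61,59 34,34,36 26,30,21 50,52,50 58,58,56 60,58,58 59,58,58 30,29,27 22,19,18 13,14,14 14,13,20
252 38,32,34 42,44,37 39,32,33 63,65,61 58,58,54 66,66,64 58,55,58 39,36,33 28,28,25 47,45,48 60,59,59 54,54,56 55,57,55 32,29,30 23,15,21 19,19,17 13,18,18
```

The images show that the fingertips' real height is about 0.135 m. The tip row (~226) and the pad spacing (81 px for 42.5 mm) both put them about 30 mm above the reported TCP, so they closed just over the bar. That also explains the 9 mm reading on the peg's rounded top. I'll lower 28 mm with the fingers open, watching the force, and close again.

carry_out(
  series=[
    {"delta_rot": [0, 0, 0], "travel": [0, 0, -0.3], "fingers": 0},
    {"delta_rot": [0, 0, 0], "travel": [0, 0, -0.3], "fingers": 0},
    {"delta_rot": [0, 0, 0], "travel": [0, 0, 0], "fingers": 0},
  ],
)

```text
clock: 13.1
tcp_pos: [0.5547, 0.0076, 0.089]
orientation: [-0.0, 0.991, 0.133, -0.001]
wrist_force: [-0.8, 0.5, -0.3]
finger_gap: 0.0427
grip_force: 0.0
```

carry_out(
  series=[
    {"delta_rot": [0, 0, 0], "travel": [0, 0, -0.3], "fingers": 0},
    {"delta_rot": [0, 0, 0], "travel": [0, 0, -0.22], "fingers": 0},
    {"delta_rot": [0, 0, 0], "travel": [0, 0, 0], "fingers": 0},
  ],
)

```text
clock: 13.48
tcp_pos: [0.555, 0.0075, 0.0765]
orientation: [-0.0, 0.991, 0.133, -0.001]
wrist_force: [0.4, -0.5, 0.2]
finger_gap: 0.0423
grip_force: 0.0
```

carry_out(
  series=[
    {"delta_rot": [0, 0, 0], "travel": [0, 0, 0], "fingers": 0.5},
    {"delta_rot": [0, 0, 0], "travel": [0, 0, 0], "fingers": 0.6},
    {"delta_rot": [0, 0, 0], "travel": [0, 0, 0], "fingers": 0.65},
    {"delta_rot": [0, 0, 0], "travel": [0, 0, 0], "fingers": 0.7},
    {"delta_rot": [0, 0, 0], "travel": [0, 0, 0], "fingers": 0.75},
  ],
  squeeze=30,
)

```text
clock: 14.1
tcp_pos: [0.5557, 0.0072, 0.0774]
orientation: [0.0, 0.991, 0.132, 0.0]
wrist_force: [-1.7, -2.3, 2.9]
finger_gap: 0.0135
grip_force: 29.4
```

Gripped: 13.5 mm gap at 29 N. I'll firm the grip and lift gently.

carry_out(
  series=[
    {"delta_rot": [0, 0, 0], "travel": [0, 0, 0], "fingers": 1},
    {"delta_rot": [0, 0, 0], "travel": [0, 0, 0], "fingers": 1},
    {"delta_rot": [0, 0, 0], "travel": [0, 0, 0], "fingers": 1},
    {"delta_rot": [0, 0, 0], "travel": [0, 0, 0.1], "fingers": 1},
    {"delta_rot": [0, 0, 0], "travel": [0, 0, 0.15], "fingers": 1},
  ],
  squeeze=80,
)

```text
clock: 14.72
tcp_pos: [0.5544, 0.008, 0.0823]
orientation: [-0.001, 0.991, 0.133, -0.001]
wrist_force: [0.2, -0.2, -4.6]
finger_gap: 0.0123
grip_force: 78.0
```

carry_out(
  series=[
    {"delta_rot": [0, 0, 0], "travel": [0, 0, 0.2], "fingers": 1},
    {"delta_rot": [0, 0, 0], "travel": [0, 0, 0.25], "fingers": 1},
    {"delta_rot": [0, 0, 0], "travel": [0, 0, 0.25], "fingers": 1},
    {"delta_rot": [0, 0, 0], "travel": [0, 0, 0.25], "fingers": 1},
    {"delta_rot": [0, 0, 0], "travel": [0, 0, 0.25], "fingers": 1},
  ],
)

```text
clock: 15.35
tcp_pos: [0.5556, 0.0075, 0.1139]
orientation: [0.0, 0.991, 0.132, 0.0]
wrist_force: [0.1, 0.1, -3.5]
finger_gap: 0.0126
grip_force: 78.0
```

carry_out(
  series=[
    {"delta_rot": [0, 0, 0], "travel": [0, 0, 0.25], "fingers": 1},
    {"delta_rot": [0, 0, 0], "travel": [0, 0, 0.3], "fingers": 1},
    {"delta_rot": [0, 0, 0], "travel": [0, 0, 0.3], "fingers": 1},
    {"delta_rot": [0, 0, 0], "travel": [0, 0, 0.3], "fingers": 1},
    {"delta_rot": [0, 0, 0], "travel": [0, 0, 0.3], "fingers": 1},
  ],
)

```text
clock: 15.98
tcp_pos: [0.5556, 0.0074, 0.1502]
orientation: [0.0, 0.991, 0.132, 0.0]
wrist_force: [-0.5, -0.4, -4.5]
finger_gap: 0.0122
grip_force: 78.0
```

carry_out(
  series=[
    {"delta_rot": [0, 0, 0], "travel": [0, 0, 0.3], "fingers": 1},
    {"delta_rot": [0, 0, 0], "travel": [0, 0, 0.3], "fingers": 1},
    {"delta_rot": [0, 0, 0], "travel": [0, 0, 0.3], "fingers": 1},
    {"delta_rot": [0, 0, 0], "travel": [0, 0, 0.3], "fingers": 1},
    {"delta_rot": [0, 0, 0], "travel": [0, 0, 0.3], "fingers": 1},
  ],
)

```text
clock: 16.6
tcp_pos: [0.5555, 0.0075, 0.1876]
orientation: [0.0, 0.991, 0.133, -0.0]
wrist_force: [-0.2, -0.4, -3.4]
finger_gap: 0.0127
grip_force: 78.0
```

carry_out(
  series=[
    {"delta_rot": [0, 0, 0], "travel": [0, 0, 0.3], "fingers": 1},
    {"delta_rot": [0, 0, 0], "travel": [0, 0, 0.3], "fingers": 1},
    {"delta_rot": [0, 0, 0], "travel": [0, 0, 0.2], "fingers": 1},
    {"delta_rot": [0, 0, 0], "travel": [0, 0, 0.1], "fingers": 1},
    {"delta_rot": [0, 0, 0], "travel": [0, 0, 0], "fingers": 1},
  ],
)

```text
clock: 17.23
tcp_pos: [0.5556, 0.0074, 0.2097]
orientation: [0.0, 0.991, 0.133, 0.0]
wrist_force: [0.2, -0.8, -4.5]
finger_gap: 0.0122
grip_force: 78.0
```

```bash
python3 - <<'E'
from workcell import env
from h import *
s=env.get_state();print(s["tcp_pos"],s["wrist_force"],s["ft_torque"],s["joint_pos"])
for n in("wrist","scene"):
    r=env.read_camera(n);np.savez(n+"7.npz",**r)
    for x in blobs(r["color"],(30,90,20),(52,255,255),(120,60,400,300),40):print(n,"green",x[0],x[1],x[2])
    h=cv2.cvtColor(r["color"],cv2.COLOR_RGB2HSV)
E
```

```text
[0.55562174 0.0074459  0.20972885] [ 0.15401366 -0.83382552 -4.48544938] [-0.03431403 -0.00372518 -0.01537009] [-1.31011123e-01  2.73338345e-01  8.99919435e-03  1.30620794e+00
 -1.01359906e-04  2.74478932e+00]
wrist green [243.60992908 188.5035461 ] 141 [238 175  10  28]
wrist green [274.37125749 200.3748503 ] 835 [262 174  24  53]
wrist green [378.52735739 198.50174622] 1718 [356 174  44  49]
scene green [248.95505618 172.51685393] 89 [245 164   8  17]
```

Lifted 13 cm with the lime in the middle. Now I'll turn +90° (joint 6 moves away from its limit).

carry_out(
  series=[
    {"delta_rot": [0, 0, 0.2], "travel": [0, 0, 0], "fingers": 1},
    {"delta_rot": [0, 0, 0.4], "travel": [0, 0, 0], "fingers": 1},
    {"delta_rot": [0, 0, 0.6], "travel": [0, 0, 0], "fingers": 1},
    {"delta_rot": [0, 0, 0.6], "travel": [0, 0, 0], "fingers": 1},
    {"delta_rot": [0, 0, 0.6], "travel": [0, 0, 0], "fingers": 1},
  ],
)

```text
clock: 17.95
tcp_pos: [0.5554, 0.0075, 0.2094]
orientation: [-0.0, 0.968, 0.252, -0.0]
wrist_force: [-0.5, -0.1, -4.9]
finger_gap: 0.0124
grip_force: 78.0
```

carry_out(
  series=[
    {"delta_rot": [0, 0, 0.6], "travel": [0, 0, 0], "fingers": 1},
    {"delta_rot": [0, 0, 0.6], "travel": [0, 0, 0], "fingers": 1},
    {"delta_rot": [0, 0, 0.6], "travel": [0, 0, 0], "fingers": 1},
    {"delta_rot": [0, 0, 0.6], "travel": [0, 0, 0], "fingers": 1},
    {"delta_rot": [0, 0, 0.6], "travel": [0, 0, 0], "fingers": 1},
  ],
)

```text
clock: 18.58
tcp_pos: [0.5554, 0.0075, 0.2094]
orientation: [-0.0, 0.919, 0.393, -0.0]
wrist_force: [0.1, -0.2, -4.6]
finger_gap: 0.0125
grip_force: 78.0
```

carry_out(
  series=[
    {"delta_rot": [0, 0, 0.6], "travel": [0, 0, 0], "fingers": 1},
    {"delta_rot": [0, 0, 0.6], "travel": [0, 0, 0], "fingers": 1},
    {"delta_rot": [0, 0, 0.6], "travel": [0, 0, 0], "fingers": 1},
    {"delta_rot": [0, 0, 0.6], "travel": [0, 0, 0], "fingers": 1},
    {"delta_rot": [0, 0, 0.6], "travel": [0, 0, 0], "fingers": 1},
  ],
)

```text
clock: 19.2
tcp_pos: [0.5554, 0.0075, 0.2094]
orientation: [-0.0, 0.85, 0.526, -0.0]
wrist_force: [1.1, 0.5, -5.1]
finger_gap: 0.0128
grip_force: 78.0
```

carry_out(
  series=[
    {"delta_rot": [0, 0, 0.6], "travel": [0, 0, 0], "fingers": 1},
    {"delta_rot": [0, 0, 0.6], "travel": [0, 0, 0], "fingers": 1},
    {"delta_rot": [0, 0, 0.6], "travel": [0, 0, 0], "fingers": 1},
    {"delta_rot": [0, 0, 0.6], "travel": [0, 0, 0], "fingers": 1},
    {"delta_rot": [0, 0, 0.6], "travel": [0, 0, 0], "fingers": 1},
  ],
)

```text
clock: 19.82
tcp_pos: [0.5554, 0.0074, 0.2094]
orientation: [-0.0, 0.762, 0.647, -0.0]
wrist_force: [-0.4, 0.3, -4.8]
finger_gap: 0.0126
grip_force: 78.0
```

carry_out(
  series=[
    {"delta_rot": [0, 0, 0.6], "travel": [0, 0, 0], "fingers": 1},
    {"delta_rot": [0, 0, 0.6], "travel": [0, 0, 0], "fingers": 1},
    {"delta_rot": [0, 0, 0.6], "travel": [0, 0, 0], "fingers": 1},
    {"delta_rot": [0, 0, 0.6], "travel": [0, 0, 0], "fingers": 1},
    {"delta_rot": [0, 0, 0.6], "travel": [0, 0, 0], "fingers": 1},
  ],
)

```text
clock: 20.45
tcp_pos: [0.5554, 0.0075, 0.2094]
orientation: [-0.0, 0.657, 0.754, -0.0]
wrist_force: [0.5, -0.2, -4.5]
finger_gap: 0.0121
grip_force: 78.0
```

carry_out(
  series=[
    {"delta_rot": [0, 0, 0.5], "travel": [0, 0, 0], "fingers": 1},
    {"delta_rot": [0, 0, 0.4], "travel": [0, 0, 0], "fingers": 1},
    {"delta_rot": [0, 0, 0.3], "travel": [0, 0, 0], "fingers": 1},
    {"delta_rot": [0, 0, 0.1], "travel": [0, 0, 0], "fingers": 1},
    {"delta_rot": [0, 0, 0], "travel": [0, 0, 0], "fingers": 1},
  ],
)

```text
clock: 21.08
tcp_pos: [0.5555, 0.0075, 0.2096]
orientation: [-0.0, 0.608, 0.794, 0.0]
wrist_force: [0.2, -1.0, -5.2]
finger_gap: 0.0123
grip_force: 78.0
```

carry_out(
  series=[
    {"delta_rot": [0, 0, 0], "travel": [0, 0, 0], "fingers": 1},
    {"delta_rot": [0, 0, 0], "travel": [0, 0, 0], "fingers": 1},
    {"delta_rot": [0, 0, 0], "travel": [0, 0, 0], "fingers": 1},
    {"delta_rot": [0, 0, 0], "travel": [0, 0, 0], "fingers": 1},
  ],
)

```text
clock: 21.58
tcp_pos: [0.5556, 0.0074, 0.2096]
orientation: [0.0, 0.608, 0.794, 0.0]
wrist_force: [-0.0, -0.5, -4.5]
finger_gap: 0.0129
grip_force: 78.0
```

```bash
python3 - <<'E'
from workcell import env
from h import *
s=env.get_state();print(s)
a=env.read_camera("scene")["color"][110:290,150:350,::-1];b=env.read_camera("wrist")["color"][:,:,::-1]
cv2.imwrite("pics/fin.png",np.hstack([cv2.resize(a,(400,360)),cv2.resize(b,(400,300))[:300] if 0 else cv2.resize(b,(400,360))]))
E
```

```text
{'clock': 21.575, 'joint_pos': array([-1.31138375e-01,  2.73330733e-01,  8.76289994e-03,  1.30610581e+00,
        1.34232409e-05,  1.17473327e+00]), 'qvel': array([ 1.56117748e-04, -3.79197425e-04, -1.52212064e-03,  6.38232877e-05,
        2.20627055e-05, -3.90273243e-03]), 'tau': array([-2.12274672e-04, -4.82843363e+01,  3.17380822e+01, -4.29799875e-04,
       -1.64684436e-03,  3.91666185e-05]), 'tcp_pos': array([0.55555287, 0.00742248, 0.20963619]), 'orientation': array([4.98319289e-05, 6.07520954e-01, 7.94303649e-01, 3.63927897e-05]), 'wrist_force': array([-0.0359876 , -0.49512307, -4.4534945 ]), 'ft_torque': array([ 0.02282638,  0.02807341, -0.01471498]), 'grip_force': 77.97399044036865, 'finger_gap': 0.012859593222906408}
```

View pics/fin.png

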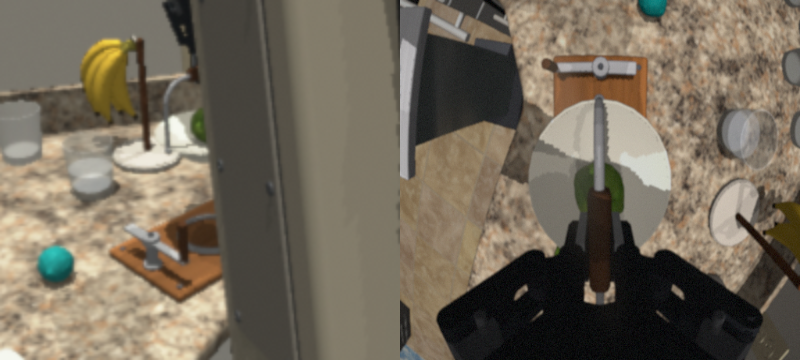

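The final view shows the dish held level above the holder with the lime centred at (600,188) on the right. The handle has been turned a quarter turn, and the latch is still open at (600,67). Everything is still, so I'll hand it in.

```bash
python3 -c "
from workcell import env
print(env.hand_in())"
```

```text
the job is handed in; nothing more can be done
None
```

I swung the latch to its open stop, lifted the dish about 13 cm and turned it a quarter turn anticlockwise, then handed the job in at about 21.6 s with it held level and still over the holder, the lime in the middle; the first try at the handle closed just above the grip without touching anything.

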